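Hang shelf brackets on the drying bar, left and right in turn

TASK

Hang the three steel shelf brackets from the wooden stand by their hooks on the pivoting drying bar, alternating sides so that it stays balanced: first a small bracket in either left seat, then the large one in the right seat, then the other small one in the free left seat. Left and right are as seen from the robot; never let the bar tip onto its stops, and leave everything else on the desk where it is. At the end the bar hangs level with all three brackets still.

Things in the scene. Friction and masses are not known exactly. Their poses are not given: they have to be found in the camera images.
- small_a: One of two equal small hook-in shelf brackets, dark red steel, 0.2 kg, 155 mm tall, all 10 mm thick (y). Plate 40 mm wide (x -16 to 24 mm), 50 mm tall; at its rear (-x) a 10 mm stem rises to an inverted-J hook open to +x, topped by a grip tab. Stands upright in a slot of the wooden stand. Origin: underside, straight below throat and tab; x in the plate's plane to the hook's mouth, z up.
- small_a_tab (a point): Centre of this bracket's grip tab, on top of the hook: 22 mm wide (x), 10 mm thick (y), 40 mm tall (115 to 155 mm above the underside); this point is 135 mm above the underside, straight above the throat. Grasp it here across the thickness. Axes as its body.
- small_a_hook (a point): Point in this bracket's hook throat where the bar's centre line lies once hung: 100 mm above the underside, 35 mm below the tab's centre. Throat 24 mm wide in x (-12 to 12 mm), its roof 5 mm above this point; in front a lip (x 12 to 20 mm) ends 11 mm below this point; the mouth, under the lip, is 39 mm high down to the plate's top. Axes as its body.
- small_b: One of two equal small hook-in shelf brackets, dark red steel, 0.2 kg, 155 mm tall, all 10 mm thick (y). Plate 40 mm wide (x -16 to 24 mm), 50 mm tall; at its rear (-x) a 10 mm stem rises to an inverted-J hook open to +x, topped by a grip tab. Stands upright in a slot of the wooden stand. Origin: underside, straight below throat and tab; x in the plate's plane to the hook's mouth, z up.
- small_b_tab (a point): Centre of this bracket's grip tab, on top of the hook: 22 mm wide (x), 10 mm thick (y), 40 mm tall (115 to 155 mm above the underside); this point is 135 mm above the underside, straight above the throat. Grasp it here across the thickness. Axes as its body.
- small_b_hook (a point): Point in this bracket's hook throat where the bar's centre line lies once hung: 100 mm above the underside, 35 mm below the tab's centre. Throat 24 mm wide in x (-12 to 12 mm), its roof 5 mm above this point; in front a lip (x 12 to 20 mm) ends 11 mm below this point; the mouth, under the lip, is 39 mm high down to the plate's top. Axes as its body.
- large: The large hook-in shelf bracket, dark red steel, 0.4 kg, 155 mm tall, all 10 mm thick (y). Plate 80 mm wide (x -38 to 42 mm), 50 mm tall; at its rear (-x) a 10 mm stem rises to an inverted-J hook open to +x, topped by a grip tab. Stands upright in a slot of the wooden stand. Origin: underside, straight below throat and tab; x in the plate's plane to the hook's mouth, z up.
- large_tab (a point): Centre of this bracket's grip tab, on top of the hook: 22 mm wide (x), 10 mm thick (y), 40 mm tall (115 to 155 mm above the underside); this point is 135 mm above the underside, straight above the throat. Grasp it here across the thickness. Axes as its body.
- large_hook (a point): Point in this bracket's hook throat where the bar's centre line lies once hung: 100 mm above the underside, 35 mm below the tab's centre. Throat 24 mm wide in x (-12 to 12 mm), its roof 5 mm above this point; in front a lip (x 12 to 20 mm) ends 11 mm below this point; the mouth, under the lip, is 39 mm high down to the plate's top. Axes as its body.
- rack: Fixed slotted wooden stand, 100 x 220 mm, 77 mm high; origin under its centre. Three slots along its x, at y = -70, 0 and +70 mm, 14 mm wide, 35 mm deep, floor 42 mm above the table; the brackets stand in them in any order, hook mouths towards the stand's +x, which points away from the robot.
- bar (a joint): Tilt of the drying bar in rad, 0 level, positive when its left end (+y) is up; stops at 0.21 either way. It returns to level by itself (1.75 N m/rad) and is well damped, settling in about 1 s. A small bracket alone tilts it 0.07 (inner seat) or 0.15 (outer seat); the large one alone, or both small ones, tip it onto its stop.
- bar_mid (a point): Middle of the pivoting drying bar, on its pin, 190 mm above the table: round steel bar, 10 mm in diameter, 314 mm long. Axes: x away from the robot, y along the bar to the left, z up; they tilt with the bar. To hang a bracket, bring its mouth over the bar from the robot's side, then lower it.
- stand: Fixed stand of the bar; origin on the table under the bar's middle, x away from the robot. Base plate 150 x 200 mm, 12 mm thick; mast 25 x 30 mm at x = 60 mm. A dust hood, 330 mm long, spans x = 18 to 73 mm, underside 350 mm above the table (160 over the bar): an upright tool over the bar hits it, so lean the tool back to the robot 20 to 45 degrees.
- seat_left_inner (a point): Inner left seat, centre of the bar there: a 26 mm gap between two collars 22 mm in diameter and 4 mm thick; 65 mm left (+y) of the middle. Axes as bar_mid; moves with the bar.
- seat_left_outer (a point): Outer left seat, centre of the bar there: a 26 mm gap between two collars 22 mm in diameter and 4 mm thick; 135 mm left (+y) of the middle.
- seat_right (a point): The only right seat, centre of the bar there: a 26 mm gap between two collars 22 mm in diameter and 4 mm thick; 100 mm right (-y) of the middle.
- tape: Roll of masking tape lying flat, 90 mm across, 35 mm high; a bystander to be left alone. Origin at its underside.
- tin: Paint tin, 84 mm across, 100 mm high; a bystander to be left alone. Origin at its underside.
- brush: Paint brush lying flat; a bystander to be left alone. Origin at its underside.
- wrench: Steel wrench lying flat; a bystander to be left alone. Origin at its underside.
- mug: White mug, 80 mm across, 90 mm high; a bystander to be left alone. Origin at its underside.
- fixings: Grey box for fixings, 100 x 140 x 40 mm; a bystander to be left alone. Origin at its underside.
- driver: Screwdriver lying flat; a bystander to be left alone. Origin at its underside.

How it is judged (in metres and radians):
On the way, in this order (a step that is already met when the one before it is completed fails the run):
1. one small bracket hangs released in a left seat, the other two are not on the bar ((((distance between small_a_hook and seat_left_inner below 0.014 m or distance between small_a_hook and seat_left_outer below 0.014 m) and contact force between small_a and the fingers below 0.1 N and distance between small_b_hook and bar_mid above 0.17 m) or ((distance between small_b_hook and seat_left_inner below 0.014 m or distance between small_b_hook and seat_left_outer below 0.014 m) and contact force between small_b and the fingers below 0.1 N and distance between small_a_hook and bar_mid above 0.17 m)) and distance between large_hook and bar_mid above 0.17 m), for 0.2 s.
2. the large bracket hangs released in the right seat, with one small one still in a left seat and the other not yet on the bar (distance between large_hook and seat_right below 0.014 m and contact force between large and the fingers below 0.1 N and (((distance between small_a_hook and seat_left_inner below 0.014 m or distance between small_a_hook and seat_left_outer below 0.014 m) and contact force between small_a and the fingers below 0.1 N and distance between small_b_hook and bar_mid above 0.17 m) or ((distance between small_b_hook and seat_left_inner below 0.014 m or distance between small_b_hook and seat_left_outer below 0.014 m) and contact force between small_b and the fingers below 0.1 N and distance between small_a_hook and bar_mid above 0.17 m))), for 0.2 s.
3. the other small bracket hangs released in the free left seat (((distance between small_a_hook and seat_left_inner below 0.014 m and distance between small_b_hook and seat_left_outer below 0.014 m) or (distance between small_b_hook and seat_left_inner below 0.014 m and distance between small_a_hook and seat_left_outer below 0.014 m)) and distance between large_hook and seat_right below 0.014 m and contact force between each of small_a, small_b, large and the fingers below 0.1 N), for 0.2 s.
At the end, for the whole second after the job is handed in: One small bracket hangs in each left seat and the large one in the right seat (each hook point within 14 mm of its seat's centre), released and at rest, and the bar is level within 0.06 rad (about 3.5 degrees) (all of step 3 and value of joint bar between -0.06 and 0.06 rad and linear speed of each of small_a, small_b, large below 0.03 m/s); the robot touches nothing.
It fails at once if the bar tips onto its stops (more than 0.195 rad) (value of joint bar above 0.195 rad or value of joint bar below -0.195 rad).
It fails at once if something else on the desk is moved by more than 30 mm (distance of any of tape, tin, brush, wrench, mug, fixings, driver from where it was at the start of the episode above 0.03 m).
It also fails if it takes over 72 s, if anything falls off the work surface, if the arm or the gripper's body presses on something with over 40 N, if the wrist force passes 120 N, or if a joint passes its speed limit or range.

ROBOT

A 6-joint arm with a two-finger parallel gripper is mounted at the origin on the work surface. World frame = base frame: x ahead of the robot, y to its left, z up, the work surface at z = 0. Lengths are in m, angles in degrees, forces in N, time in s.
With the tool pointing down it reaches from about 0.35 to 0.875 m from the base axis. Payload 15.5 kg.
Tool frame: the origin (TCP) lies at the very end of the fingers, on their centre line; the grasp point (between the pads) lies 19 mm behind it; z points along the fingers, x is the direction in which the jaws open and shut, and the axes are right-handed (so a half turn about z gives the same grasp; the last joint's range is limited). The gripper opens to 85 mm and grips with 20 to 120 N. Pads are 22 mm wide; open, the fingers measure 114 mm over their backs; the gripper's body (76 mm by 85 mm) begins 54 mm behind the grasp point. The pads swing forward as they close: fully open they stand 13 mm farther back than shut.
Start: joints at [-68.554, 28.281, 77.091, -0, 74.628, -5.472], TCP at [0.283, -0.557, 0.211] pointing down, gripper open.
Joint ranges: [-166.48, 166.48], [-47.26, 123.95], [12.59, 153.08], [-70.14, 250.14], [6.76, 159.57], [-176.63, 176.63]. Speed limits (degrees/s): [108.29, 108.29, 147.25, 172.46, 172.46, 172.46].

INTERFACE

Orientations are given as [roll, pitch, yaw] about the fixed x, y, z axes, in that order (R = Rz(yaw) Ry(pitch) Rx(roll)).
In Python, from plant import readout, cams, workorder, nets gives the robot as it stands.
- The arm moves only by the tool step_arm, never from a script. Its argument "increments" is one flat list of numbers, 7 for each row, row after row: the opening, from -1 (shut) to 1 (fully open), so that 0 is half open, then the shift along the tool's x, y, z in m, then the turn, a rotation vector about the tool's x, y, z in rad. In form: [claw, x, y, z, ax, ay, az, claw, x, y, z, ax, ay, az, ...]. A call has exactly 5 rows; each row is the pose to reach, as a shift and turn from the pose measured when the call began, along the tool's axes at that moment; what a row does not reach only later rows make up. A row lasts 1/8 s, in which the tool goes at most 62.5 mm and 10.7 degrees, less where a joint would pass 70% of its speed; a pose out of reach is approached as far as the arm can. A call with a gripper value outside its range is refused whole. The fingers move at their own pace and stop on an object; "grip_force" is the grip in N (left out, the last holds). Time passes only in rows, so rows that repeat a pose let the fingers close, or fill a call up. It gives the time, the measured TCP pose, the force and the opening at its end, in the units of the state.
- readout.observe(): the state, without advancing time (a new reading comes with each control period).
- cams.grab_frame(name): name is "side" or "top"; returns a dict with "frame" (384x512x3 uint8, red, green, blue), "fx", "fy", "cx", "cy" (pixels), "distortion" ([k1, k2, p1, p2, k3] as OpenCV has them; the pictures are not rectified), "rvec" (rotation vector, rad) and "tvec" (3), from world to camera coordinates, as OpenCV has them. Camera axes: x right, y down, z forward; pixel columns grow to the right and rows downward; lengths in m; the calibration is good to about 2 mm. A picture is of the moment at which its call begins. There is no depth.
- workorder.job_done(): hands the job in, once; it reports no verdict.
Trained networks look in the newest picture that a camera, given by its name, has taken for a name from the list of things; names that differ only in an ending like _2 or _b are one class to them, and where a whole thing is asked for, a point or a joint stands for the part that bears it (a point fixed in the world has none). Each returns a list of dicts, best first, with "p" (0 to 1); they miss things now and then, are a little off and sometimes report something else, mostly with a low value. They report only what shows in the picture. A call takes as long as a camera call.
- nets.recognise(query, camera): "pixel" ([column, row] in pixels, amid what is visible of it).
- nets.place_of(query, camera): "pixel" ([column, row] in pixels: a listed point, or the origin of a listed thing).
The state is a dict: "t": time; "joint_positions": joint angles; "qd": joint speeds; "joint_torque": joint torques, N m; "position": TCP position; "ee_rot": TCP orientation; "wrist_force": force on the tool from outside, world axes, zero at the start; "ft_torque": the same for the moment, N m; "width": finger opening in m.
Only numpy, scipy, OpenCV 4.12 (cv2) and the standard library are available. Lean on these libraries where they do the work, as an engineer would, in place of code of your own. Each camera call takes 0.05 s, during which the arm holds its last target. There are 200 camera calls.

## Working session

There is one attempt and no reset: what is moved stays moved. The work goes in short steps, Python scripts to look and compute and a tool call to move; the robot and the scene stay as the last step left them, time stands still between calls to the robot, and variables do not carry over. Pictures are saved under pics/ and viewed, about 8 in all and at most 12, crops included, and the job is handed in when it is done.

Besides the shell and the picture viewer there is one more tool, called after "Request:" by a JSON object that holds its "fn" and its "kwargs", one argument or row to a line. step_arm: Moves the arm, as the interface text tells. Its arguments: {"type":"object","properties":{"increments":{"type":"array"},"grip_force":{"type":"number"}},"required":["increments"]}

```bash
mkdir -p pics; ls; cat > h.py <<'E'
import numpy as np, cv2
from plant import readout, cams, workorder, nets
def cam(name):
    f=cams.grab_frame(name); K=np.array([[f["fx"],0,f["cx"]],[0,f["fy"],f["cy"]],[0,0,1.]])
    R=cv2.Rodrigues(np.array(f["rvec"],float))[0]
    return dict(im=f["frame"],K=K,d=np.array(f["distortion"],float),R=R,t=np.array(f["tvec"],float).ravel())
def ray(c,p):
    u=cv2.undistortPoints(np.array([[p]],float),c["K"],c["d"])[0,0]
    return -c["R"].T@c["t"], c["R"].T@np.array([u[0],u[1],1.])
def onz(c,p,z):
    o,d=ray(c,p); return o+d*(z-o[2])/d[2]
def proj(c,P):
    return cv2.projectPoints(np.array(P,float).reshape(-1,1,3),cv2.Rodrigues(c["R"])[0],c["t"],c["K"],c["d"])[0].reshape(-1,2)
def tri(c1,p1,c2,p2):
    o1,d1=ray(c1,p1);o2,d2=ray(c2,p2);d1/=np.linalg.norm(d1);d2/=np.linalg.norm(d2)
    s=np.linalg.lstsq(np.c_[d1,-d2],o2-o1,rcond=None)[0]
    a,b=o1+s[0]*d1,o2+s[1]*d2; return (a+b)/2,np.linalg.norm(a-b)
def save(im,n): cv2.imwrite("pics/"+n,cv2.cvtColor(im,cv2.COLOR_RGB2BGR))
E
python3 - <<'E'
from h import *
np.set_printoptions(precision=3,suppress=True)
s=cam("side");t=cam("top");save(s["im"],"s0.png");save(t["im"],"t0.png")
for n,c in(("side",s),("top",t)):
    print(n,-c["R"].T@c["t"])
    for q in["small_a_tab","large_tab","small_a_hook","large_hook","rack","bar_mid","seat_left_inner","seat_left_outer","seat_right","stand","tin","mug","fixings"]:
        print(q,[(np.round(r["pixel"]).tolist(),round(r["p"],2)) for r in nets.place_of(q,n)[:4]])
print(readout.observe())
E
```

```text
pics
side [-0.15   0.705  0.897]
small_a_tab [([195.0, 244.0], 0.79)]
large_tab [([205.0, 226.0], 0.74), ([202.0, 236.0], 0.7)]
small_a_hook [([197.0, 255.0], 0.79)]
large_hook [([208.0, 235.0], 0.89)]
rack [([211.0, 268.0], 0.84), ([207.0, 260.0], 0.38), ([181.0, 223.0], 0.34)]
bar_mid [([270.0, 168.0], 0.67), ([293.0, 157.0], 0.59), ([196.0, 254.0], 0.46)]
seat_left_inner [([257.0, 174.0], 0.81), ([199.0, 273.0], 0.71)]
seat_left_outer [([238.0, 179.0], 0.63)]
seat_right [([295.0, 160.0], 0.84), ([145.0, 269.0], 0.65)]
stand [([270.0, 207.0], 0.83)]
tin [([180.0, 222.0], 0.82)]
mug [([144.0, 271.0], 0.92)]
fixings [([308.0, 169.0], 0.63), ([205.0, 233.0], 0.2)]
top [ 0.426 -0.002  1.252]
small_a_tab [([176.0, 205.0], 0.49), ([282.0, 185.0], 0.46)]
large_tab [([162.0, 201.0], 0.53)]
small_a_hook []
large_hook [([164.0, 204.0], 0.53), ([372.0, 168.0], 0.45), ([239.0, 241.0], 0.33)]
rack []
bar_mid [([289.0, 176.0], 0.91)]
seat_left_inner [([266.0, 172.0], 0.76), ([310.0, 250.0], 0.59)]
seat_left_outer [([239.0, 167.0], 0.78)]
seat_right [([322.0, 180.0], 0.9), ([241.0, 242.0], 0.72), ([239.0, 167.0], 0.2)]
stand [([283.0, 185.0], 0.63)]
tin [([197.0, 134.0], 0.66)]
mug [([130.0, 168.0], 0.55), ([152.0, 217.0], 0.49)]
fixings [([372.0, 167.0], 0.59), ([323.0, 183.0], 0.25)]
{'t': 1.4, 'joint_positions': array([-68.556,  28.28 ,  77.091,  -0.001,  74.628,  -5.471]), 'qd': array([-0.014, -0.076,  0.018,  0.088, -0.036,  0.021]), 'joint_torque': array([ -0.   , -88.202, -38.427,  -0.   ,   0.001,  -0.   ]), 'position': array([ 0.283, -0.557,  0.211]), 'ee_rot': array([179.999,  -0.001, -63.084]), 'wrist_force': array([-0.393, -0.266,  0.003]), 'ft_torque': array([ 0.029,  0.011, -0.032]), 'width': 0.08533807408886851}
```

View images.

```bash
python3 - <<'E'
import cv2,numpy as np
s=cv2.imread("pics/s0.png");t=cv2.imread("pics/t0.png")
cv2.imwrite("pics/c0.png",cv2.resize(s[120:300,120:340],None,fx=3.6,fy=3.3,interpolation=cv2.INTER_CUBIC))
cv2.imwrite("pics/c1.png",cv2.resize(t[110:290,110:400],None,fx=2.75,fy=2.75,interpolation=cv2.INTER_CUBIC))
E
```

```text
(no output)
```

View pics/c0.png

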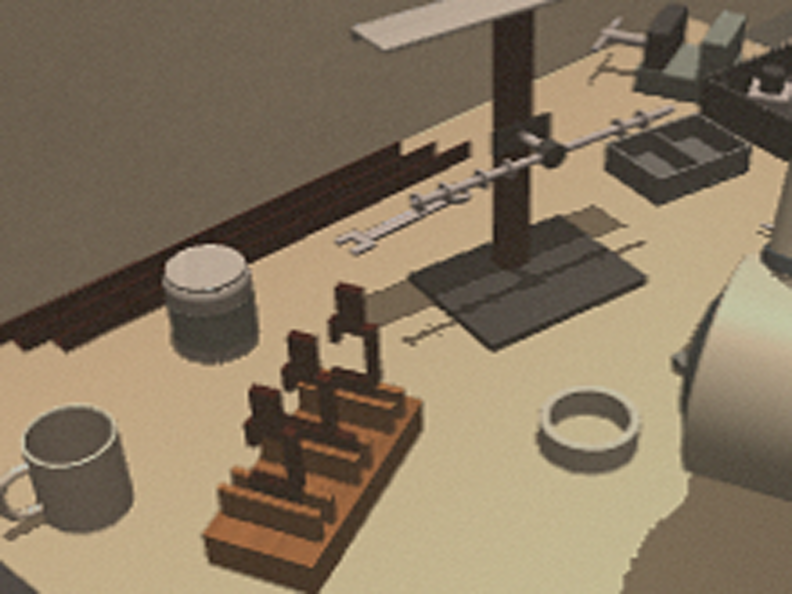

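View pics/c1.png

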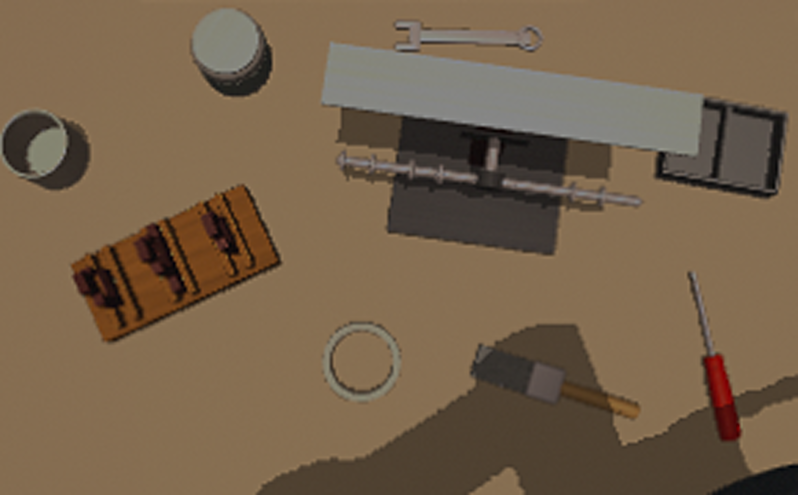

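```bash
cat >> h.py <<'E'
from scipy.optimize import minimize
def box(x0,x1,y0,y1,z0,z1): return np.array([[x,y,z] for x in(x0,x1) for y in(y0,y1) for z in(z0,z1)])/1000.
def bracket(large=False):
    a,b=(-38,42) if large else (-16,24)
    st=a if large else -22
    return [box(a,b,-5,5,0,50),box(st if large else -22,-12,-5,5,50,115) if not large else box(-22,-12,-5,5,50,115),box(-22,20,-5,5,105,115),box(12,20,-5,5,89,105),box(-11,11,-5,5,115,155)]
def rz(d):
    c,s=np.cos(np.radians(d)),np.sin(np.radians(d)); return np.array([[c,-s,0],[s,c,0],[0,0,1.]])
def rend(c,boxes,R,p):
    m=np.zeros((384*4,512*4),np.uint8)
    for b in boxes:
        h=cv2.convexHull(((proj(c,b@R.T+p)+.5)*4).astype(np.int32)); cv2.fillConvexPoly(m,h,255)
    return cv2.resize(m,(512,384),interpolation=cv2.INTER_AREA)/255.
E
python3 - <<'E'
from h import *
np.set_printoptions(precision=3,suppress=True)
s=cam("side");t=cam("top")
P={"mid":(289,176),"li":(266,172),"lo":(239,167),"r":(322,180)}
S={"mid":(270,168),"li":(257,174),"lo":(238,179),"r":(295,160)}
for k in P: print(k,onz(t,P[k],.19),tri(t,P[k],s,S[k]))
for n,c in(("t",t),("s",s)):
    hsv=cv2.cvtColor(c["im"],cv2.COLOR_RGB2HSV)
    for p in ([(197,203),(166,205),(150,212),(178,190),(170,225),(144,219)] if n=="t" else [(194,241),(204,228),(217,211),(215,270),(228,250),(201,262)]):
        print(n,p,hsv[p[1],p[0]],c["im"][p[1],p[0]])
E
```

```text
mid [ 0.598 -0.105  0.19 ] (array([ 0.603, -0.104,  0.177]), np.float64(0.009187801801699504))
li [ 0.609 -0.041  0.19 ] (array([ 0.611, -0.042,  0.178]), np.float64(0.0006561518101950548))
lo [0.623 0.034 0.19 ] (array([0.623, 0.034, 0.188]), np.float64(0.0021293821271501103))
r [ 0.586 -0.198  0.19 ] (array([ 0.586, -0.202,  0.175]), np.float64(0.006456572531214161))
t (197, 203) [ 14 202 120] [120  69  25]
t (166, 205) [  4 148  55] [55 27 23]
t (150, 212) [171 105  17] [17 10 12]
t (178, 190) [ 13 190 117] [117  69  30]
t (170, 225) [ 16 103  84] [84 68 50]
t (144, 219) [  6 154  88] [88 46 35]
s (194, 241) [16 77 56] [56 48 39]
s (204, 228) [12 88 52] [52 41 34]
s (217, 211) [12 85 51] [51 41 34]
s (215, 270) [ 13 149 144] [144  95  60]
s (228, 250) [ 13 110  74] [74 56 42]
s (201, 262) [12 87 53] [53 42 35]
```

```bash
cat > fit.py <<'E'
from h import *
def score(cs,boxes,R,p):
    v=0
    for c in cs:
        g=c["im"].astype(float).mean(2); m=rend(c,boxes,R,p)
        r=np.clip(cv2.dilate(m,np.ones((5,5)))-m,0,1)
        v+=(g*m).sum()/m.sum()-(g*r).sum()/r.sum()
    return v
E
python3 - <<'E'
from fit import *
np.set_printoptions(precision=4,suppress=True)
s=cam("side");t=cam("top")
# rack
B=[box(-50,50,-110,110,0,77)]; H=[]
for c,roi in((t,(125,165,225,250)),(s,(165,215,245,310))):
    h=cv2.cvtColor(c["im"],cv2.COLOR_RGB2HSV); m=((h[...,0]<17)&(h[...,1]>135)&(h[...,2]>60)).astype(np.uint8)
    z=np.zeros_like(m); x0,y0,x1,y1=roi; z[y0:y1,x0:x1]=m[y0:y1,x0:x1]; z=cv2.morphologyEx(z,cv2.MORPH_OPEN,np.ones((2,2)))
    n,l,st,_=cv2.connectedComponentsWithStats(z); print(st[1:][st[1:,4]>30])
    H.append((c,z))
def f(q):
    v=0
    for c,z in H:
        m=rend(c,B,rz(q[2]*100),np.array([q[0],q[1],0])); k=z.astype(float)
        v+=1-(m*k).sum()/np.maximum(m,k).sum()
    return v
c0=onz(t,(174,206),.077); print(c0)
r=minimize(f,[c0[0],c0[1],.25],method="Nelder-Mead",options=dict(initial_simplex=np.array([[c0[0],c0[1],.25],[c0[0]+.02,c0[1],.25],[c0[0],c0[1]+.02,.25],[c0[0],c0[1],.35]])))
q=r.x; print("rack",q,r.fun); R=rz(q[2]*100)
for i,y in enumerate((-.07,0,.07)):
    large=(i==1)
    bx=bracket(large)[1:]
    g=lambda a:score([s,t],bx,rz(q[2]*100),np.array([q[0],q[1],.042])+R@np.array([a[0],y+a[1],0]))
    best=min(((g((a,b)),a,b) for a in np.arange(-.024,.025,.002) for b in (-.006,-.004,-.002,0,.002,.004,.006)))
    P=np.array([q[0],q[1],.042])+R@np.array([best[1],y+best[2],0]); print(y,best,P)
    for c,n in((s,"side"),(t,"top")): print(n,proj(c,P+[0,0,.135]).round(1),proj(c,P+[0,0,.1]).round(1))
    for c in(s,t):
        e=rend(c,bx,rz(q[2]*100),P); c.setdefault("ov",c["im"].copy())
        cs,_=cv2.findContours((e>.5).astype(np.uint8),0,1); cv2.drawContours(c["ov"],cs,-1,(0,255,0),1)
for c in(s,t):
    cs,_=cv2.findContours((rend(c,B,R,np.array([q[0],q[1],0]))>.5).astype(np.uint8),0,1); cv2.drawContours(c["ov"],cs,-1,(0,0,255),1)
# bar line
Bb=lambda yaw,x,y:([np.array([[0,-.157,-.005],[0,.157,-.005],[0,-.157,.005],[0,.157,.005],[.005,-.157,0],[.005,.157,0],[-.005,-.157,0],[-.005,.157,0]])],rz(yaw),np.array([x,y,.19]))
best=max(((score([t,s],*Bb(w,x,y)),w,x,y) for w in np.arange(-11,-6.9,.5) for x in np.arange(.592,.611,.002) for y in np.arange(-.108,-.095,.002)))
print("bar",best)
for c in(s,t):
    cs,_=cv2.findContours((rend(c,*Bb(*best[1:]))>.3).astype(np.uint8),0,1); cv2.drawContours(c["ov"],cs,-1,(255,0,255),1)
a=cv2.resize(s["ov"][140:320,160:310],None,fx=3.2,fy=3.2,interpolation=cv2.INTER_NEAREST)
b=cv2.resize(t["ov"][150:260,120:350],None,fx=3.2,fy=3.2,interpolation=cv2.INTER_NEAREST)
save(cv2.resize(s["ov"][150:300,165:315],None,fx=4,fy=4,interpolation=0),"o_s.png");save(cv2.resize(t["ov"][150:250,130:350],None,fx=3.6,fy=3.6,interpolation=0),"o_t.png")
E
```

```text
[[ 142  178   70   57 1559]
 [ 137  203    8   14   49]]
[[214 239  16   6  33]
 [178 242  60  51 519]
 [205 254  15   7  36]
 [182 268  28  10  76]]
[0.524  0.2372 0.077 ]
rack [0.5255 0.239  0.2673] 1.1266987236946338
-0.07 (np.float64(-105.02343206292481), np.float64(-0.001999999999999981), 0.004) [0.5534 0.1792 0.042 ]
side [[217.  211.4]] [[217.7 220.4]]
top [[187.6 192.6]] [[189.6 194. ]]
0 (np.float64(-77.00751323747474), np.float64(0.008000000000000028), 0.004) [0.5309 0.2462 0.042 ]
side [[203.8 225.6]] [[204.8 234.7]]
top [[163.8 200.6]] [[166.5 201.8]]
0.07 (np.float64(-84.7693353700233), np.float64(0.004000000000000024), 0.006) [0.4949 0.3087 0.042 ]
side [[193.7 242.9]] [[195.  252.1]]
top [[141.4 213.4]] [[144.8 214.2]]
bar (np.float64(41.47060542731977), np.float64(-7.5), np.float64(0.6), np.float64(-0.108))
```

View pics/o_s.png

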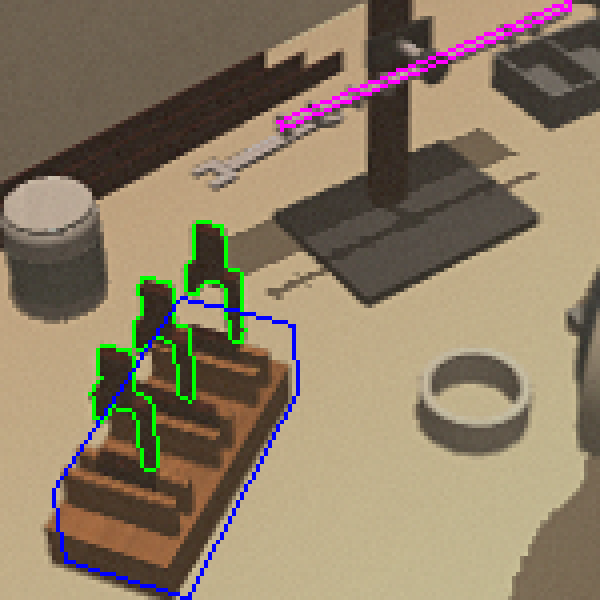

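View pics/o_t.png

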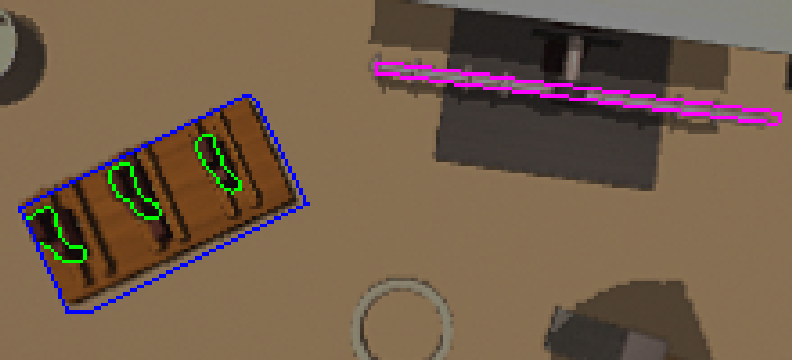

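```bash
cat > pl.py <<'E'
from h import *
from scipy.spatial.transform import Rotation as Ro
TH=30
def tool(p,psi,th=TH,up=.141):
    "TCP pose for bracket underside origin p, yaw psi"
    a,b=np.radians(psi),np.radians(th)
    z=np.array([np.cos(a)*np.sin(b),np.sin(a)*np.sin(b),-np.cos(b)]); x=np.array([np.sin(a),-np.cos(a),0])
    return np.array(p)+[0,0,up]+.019*z, np.c_[x,np.cross(z,x),z]
def inc(T,R,frm=None):
    "increments from the present (or given) pose"
    if frm is None:
        o=readout.observe(); frm=(o["position"],Ro.from_euler("xyz",o["ee_rot"],degrees=True).as_matrix())
    p,R0=frm; print("shift",(R0.T@(T-p)).round(4).tolist(),"turn",Ro.from_matrix(R0.T@R).as_rotvec().round(3).tolist()); return T,R
E
python3 - <<'E'
from fit import *; from pl import *
np.set_printoptions(precision=4,suppress=True)
s=cam("side");t=cam("top")
for n,p in(("L",(232.9,167.5)),("R",(343.5,183.5))): print(n,onz(t,p,.19))
B=[box(-50,50,-110,110,0,77)]
h=cv2.cvtColor(t["im"],cv2.COLOR_RGB2HSV); m=((h[...,0]<19)&(h[...,1]>140)).astype(np.uint8); z=np.zeros_like(m); z[165:250,125:225]=m[165:250,125:225]
z=cv2.morphologyEx(z,cv2.MORPH_CLOSE,np.ones((5,5)));n,l,st,_=cv2.connectedComponentsWithStats(z);z=(l==1+st[1:,4].argmax()); k=z.astype(float)
f=lambda q:-(lambda m:(m*k).sum()/np.maximum(m,k).sum())(rend(t,B,rz(q[2]*100),np.array([q[0],q[1],0])))
r=minimize(f,[.525,.24,.25],method="Nelder-Mead",options=dict(initial_simplex=[[.525,.24,.25],[.54,.24,.25],[.525,.25,.25],[.525,.24,.22]]));print("rack",r.x,r.fun)
bx=bracket()[1:]
for i,p0 in enumerate(([.5534,.1792],[.5309,.2462],[.4949,.3087])):
    g=lambda a:score([s,t],bx,rz(a[2]*1000),np.array([a[0],a[1],.042]))
    r=minimize(g,[*p0,.025],method="Nelder-Mead",options=dict(initial_simplex=[[*p0,.025],[p0[0]+.004,p0[1],.025],[p0[0],p0[1]+.004,.025],[*p0,.030]]));print(r.x,r.fun)
# via point and approach
v=inc(np.array([.42,-.30,.40]),tool([0,0,0],24.)[1]); w=inc(np.array([.45,.0,.40]),v[1],v)
a=inc(*tool([.5534,.1792,.042+.10],24.),w); inc(*tool([.5534,.1792,.042],24.),a)
E
```

```text
L [0.6221 0.0514 0.19  ]
R [ 0.576  -0.2578  0.19  ]
rack [0.5288 0.244  0.2447] -0.8620250616783212
[0.5532 0.1799 0.0288] -106.81831816170605
[0.5293 0.2472 0.0297] -80.04136367276196
[0.4952 0.3094 0.0339] -88.44104748566478
shift [-0.1674, -0.2387, -0.1894] turn [0.523, 0.013, 0.05]
shift [-0.2619, -0.1294, 0.0747] turn [0.0, 0.0, 0.0]
shift [-0.1217, -0.0864, 0.204] turn [0.0, 0.0, 0.0]
shift [0.0, 0.05, 0.0866] turn [0.0, 0.0, 0.0]
```

Request:
{"fn": "step_arm", "kwargs": {
  "increments": [-0.2, -0.03, -0.04, -0.1, 0.12, 0, 0.01, -0.2, -0.06, -0.09, -0.15, 0.24, 0, 0.02, -0.2, -0.1, -0.14, -0.19, 0.36, 0.01, 0.03, -0.2, -0.135, -0.19, -0.19, 0.48, 0.012, 0.05, -0.2, -0.165, -0.24, -0.19, 0.523, 0.013, 0.05]
}}

```text
t: 2.33
position: [0.3947, -0.3491, 0.3905]
ee_rot: [-149.9, -0.0, -66.2]
wrist_force: [0.7, 0.2, 1.2]
width: 0.0341
```

Request:
{"fn": "step_arm", "kwargs": {
  "increments": [-0.2, -0.05, -0.03, 0.015, 0, 0, 0, -0.2, -0.1, -0.06, 0.03, 0, 0, 0, -0.2, -0.15, -0.09, 0.045, 0, 0, 0, -0.2, -0.2, -0.12, 0.06, 0, 0, 0, -0.2, -0.25, -0.13, 0.075, 0, 0, 0]
}}

```text
t: 2.95
position: [0.4312, -0.0579, 0.3914]
ee_rot: [-149.8, -0.1, -66.1]
wrist_force: [0.6, 0.0, -0.9]
width: 0.0343
```

```bash
python3 - <<'E'
from pl import *
o=readout.observe();print(o["t"],o["position"],o["ee_rot"],o["width"])
a=inc(*tool([.553,.180,.132],25.)); inc(*tool([.553,.180,.042],25.),a)
E
```

```text
2.95 [ 0.43117398 -0.05794722  0.39144243] [-1.49799133e+02 -9.91443717e-02 -6.61370338e+01] 0.03426206903161552
shift [-0.1687, -0.12, 0.2256] turn [-0.003, -0.011, -0.016]
shift [0.0, 0.045, 0.0779] turn [0.0, 0.0, 0.0]
```

Request:
{"fn": "step_arm", "kwargs": {
  "increments": [-0.2, -0.04, -0.03, 0.05, -0.003, -0.011, -0.016, -0.2, -0.08, -0.06, 0.1, -0.003, -0.011, -0.016, -0.2, -0.12, -0.09, 0.15, -0.003, -0.011, -0.016, -0.2, -0.1687, -0.12, 0.2, -0.003, -0.011, -0.016, -0.2, -0.1687, -0.12, 0.2256, -0.003, -0.011, -0.016]
}}

```text
t: 3.58
position: [0.5569, 0.1776, 0.2644]
ee_rot: [-149.8, -0.1, -64.9]
wrist_force: [1.6, -1.5, 1.2]
width: 0.0343
```

```bash
python3 - <<'E'
from pl import *
s=cam("side");t=cam("top")
o=readout.observe();print(o["t"],o["position"],o["ee_rot"],o["width"])
a=inc(*tool([.553,.180,.042],25.))
im=np.hstack([cv2.resize(s["im"][130:290,150:300],(390,416),interpolation=2),cv2.resize(t["im"][150:250,130:225],(395,416),interpolation=2)]);save(im,"g1.png")
E
```

```text
3.675 [0.55575127 0.17877106 0.26014497] [-1.50226105e+02  9.16966342e-02 -6.47907009e+01] 0.03455205562722498
shift [-0.0021, 0.0399, 0.085] turn [0.004, 0.003, 0.002]
```

View pics/g1.png

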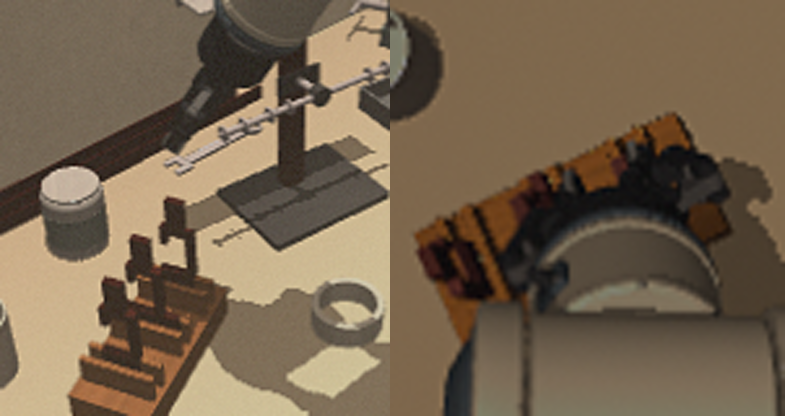

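Request:
{"fn": "step_arm", "kwargs": {
  "increments": [-0.2, -0.001, 0.008, 0.017, 0, 0, 0, -0.2, -0.002, 0.016, 0.034, 0, 0, 0, -0.2, -0.002, 0.024, 0.051, 0, 0, 0, -0.2, -0.002, 0.033, 0.07, 0, 0, 0, -0.2, -0.002, 0.04, 0.085, 0, 0, 0]
}}

```text
t: 4.3
position: [0.5617, 0.1834, 0.1663]
ee_rot: [-150.2, 0.1, -64.8]
wrist_force: [0.7, 1.0, 0.4]
width: 0.0341
```

Request:
{"fn": "step_arm", "kwargs": {
  "increments": [-0.2, 0, 0, 0, 0, 0, 0, -1, 0, 0, 0, 0, 0, 0, -1, 0, 0, 0, 0, 0, 0, -1, 0, 0, 0, 0, 0, 0, -1, 0, 0, 0, 0, 0, 0],
  "grip_force": 60
}}

```text
t: 4.92
position: [0.5624, 0.1834, 0.1675]
ee_rot: [-150.1, 0.0, -64.8]
wrist_force: [-0.7, -0.1, 7.4]
width: 0.0078
```

```bash
python3 - <<'E'
from pl import *
o=readout.observe();print(o["t"],o["position"],o["ee_rot"],o["width"],o["wrist_force"])
a=inc(*tool([.553,.180,.042],25.)); inc(*tool([.553,.180,.132],25.),a)
E
```

```text
4.925 [0.56240102 0.18343185 0.16750561] [-1.50088001e+02  3.78020194e-02 -6.48207339e+01] 0.0077676158585512495 [-0.72668493 -0.05915809  7.3860319 ]
shift [-0.0009, 0.0009, 0.0006] turn [0.002, 0.002, 0.002]
shift [0.0, -0.045, -0.0779] turn [0.0, 0.0, 0.0]
```

Request:
{"fn": "step_arm", "kwargs": {
  "increments": [-1, 0, -0.009, -0.016, 0, 0, 0, -1, 0, -0.018, -0.031, 0, 0, 0, -1, 0, -0.027, -0.047, 0, 0, 0, -1, 0, -0.036, -0.062, 0, 0, 0, -1, 0, -0.045, -0.078, 0, 0, 0]
}}

```text
t: 5.55
position: [0.5621, 0.1833, 0.2583]
ee_rot: [-150.1, 0.0, -64.8]
wrist_force: [0.4, -0.2, -2.3]
width: 0.0077
```

```bash
python3 - <<'E'
from fit import *; from pl import *
s=cam("side");t=cam("top")
o=readout.observe();print(o["t"],o["position"],o["ee_rot"],o["width"],o["wrist_force"])
P=np.array([.553,.180,.132]); R=rz(25)
m=rend(s,bracket(),R,P)>.5; ov=s["im"].copy(); cs,_=cv2.findContours(m.astype(np.uint8),0,1);cv2.drawContours(ov,cs,-1,(0,255,0),1)
im=np.hstack([cv2.resize(x[150:280,170:270],(390,507),interpolation=2) for x in(s["im"],ov)]);save(im,"g2.png")
mid=np.array([.600,-.103,.19]); Rb=rz(-8.5); seat=mid+Rb@[0,.135,0]; print("seat",seat)
pre=seat+Rb@[-.06,0,.03]-[0,0,.1]
a=inc(*tool(pre,-8.5)); a=inc(*tool(seat+[0,0,.03-.1],-8.5),a); inc(*tool(seat-[0,0,.1],-8.5),a)
E
```

```text
5.65 [0.56322456 0.18348771 0.25970817] [-1.49914918e+02 -2.78012022e-02 -6.48192160e+01] 0.008314284583511964 [-0.71275384 -1.29709003 -2.31542816]
seat [0.61995427 0.03051714 0.19      ]
shift [0.1346, 0.0559, -0.0148] turn [-0.002, 0.294, 0.509]
shift [-0.0, -0.052, 0.03] turn [0.0, 0.0, 0.0]
shift [0.0, 0.015, 0.026] turn [0.0, 0.0, 0.0]
```

View pics/g2.png

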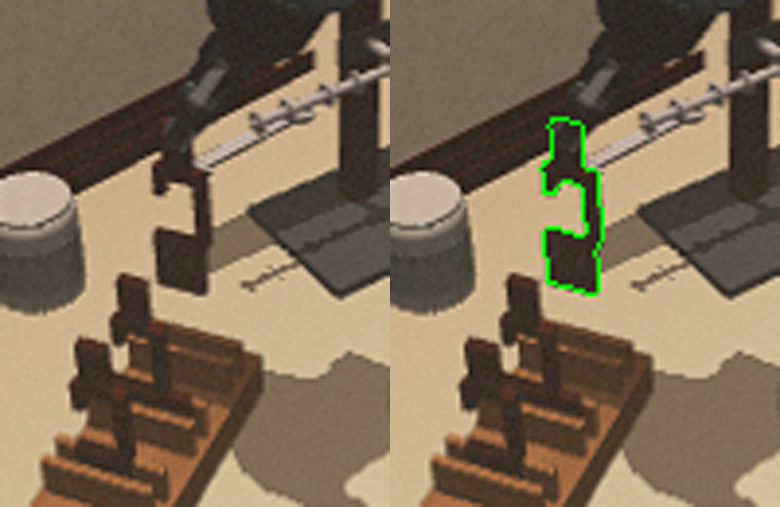

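Request:
{"fn": "step_arm", "kwargs": {
  "increments": [-1, 0.027, 0.012, -0.003, 0, 0.06, 0.1, -1, 0.054, 0.022, -0.006, 0, 0.12, 0.2, -1, 0.081, 0.034, -0.009, 0, 0.18, 0.31, -1, 0.108, 0.045, -0.012, -0.001, 0.24, 0.41, -1, 0.1346, 0.056, -0.015, -0.002, 0.294, 0.509]
}}

```text
t: 6.28
position: [0.5692, 0.0371, 0.2438]
ee_rot: [-150.1, -0.0, -98.7]
wrist_force: [0.8, 0.8, -2.4]
width: 0.0082
```

```bash
cat > chk.py <<'E'
from fit import *; from pl import *
np.set_printoptions(precision=4,suppress=True)
MID=np.array([.600,-.103,.19]); Rb=rz(-8.5)
SEAT=dict(lo=MID+Rb@[0,.135,0],li=MID+Rb@[0,.065,0],r=MID+Rb@[0,-.1,0])
def held(up=.141):
    o=readout.observe(); R=Ro.from_euler("xyz",o["ee_rot"],degrees=True).as_matrix()
    return o,o["position"]-.019*R[:,2]-[0,0,up]
def fitbr(cs,p,psi,large=False,parts=slice(0,5)):
    b=bracket(large)[parts]
    g=lambda a:score(cs,b,rz(a[3]*1000),np.array(a[:3]))
    x=np.array([*p,psi/1000]); S=[x]+[x+d for d in np.diag([.005,.005,.005,.004])]
    return minimize(g,x,method="Nelder-Mead",options=dict(initial_simplex=S,xatol=2e-4))
E
python3 - <<'E'
from chk import *
s=cam("side");t=cam("top"); o,p=held()
print(o["t"],o["position"],o["ee_rot"],o["width"],"bracket by kinematics",p)
r=fitbr([s],p,-8.5); print("fit side",r.x,r.fun)
r=fitbr([s,t],p,-8.5); print("fit both",r.x,r.fun)
print("want pre",SEAT["lo"]+Rb@[-.06,0,.03]-[0,0,.1])
for n,c in(("side",s),("top",t)):
  for q in["seat_left_inner","seat_left_outer","seat_right","bar_mid","small_a_hook"]:
    print(n,q,[(np.round(r["pixel"],1).tolist(),round(r["p"],2)) for r in nets.place_of(q,n)[:3]])
  print(proj(c,[SEAT[k] for k in("li","lo","r")]+[MID,p+[0,0,.1]]).round(1).tolist())
a=inc(*tool(SEAT["lo"]+[0,0,.03-.1],-8.5)); inc(*tool(SEAT["lo"]-[0,0,.1],-8.5),a)
save(np.hstack([cv2.resize(s["im"][130:250,190:320],(410,380),interpolation=2),cv2.resize(t["im"][140:230,210:310],(390,380),interpolation=2)]),"g3.png")
E
```

```text
6.375 [0.5694 0.0366 0.2437] [-150.1002   -0.0341  -98.6815] 0.00796312764788651 bracket by kinematics [0.56   0.0381 0.1191]
fit side [ 0.5612  0.0389  0.1159 -0.0062] -45.28229856069631
fit both [ 0.5649  0.0334  0.1106 -0.005 ] -63.290012580346996
want pre [0.5606 0.0394 0.12  ]
side seat_left_inner [([261.4, 171.5], 0.53)]
side seat_left_outer [([236.4, 176.6], 0.83), ([180.2, 224.6], 0.22)]
side seat_right [([233.7, 186.1], 0.64), ([292.7, 160.5], 0.53)]
side bar_mid [([270.3, 168.3], 0.58), ([286.9, 250.2], 0.42)]
side small_a_hook [([191.7, 255.5], 0.77), ([207.4, 260.3], 0.16)]
[[256.5, 171.5], [239.0, 178.5], [294.4, 156.3], [272.0, 165.3], [250.0, 179.6]]
top seat_left_inner [([266.4, 173.9], 0.58)]
top seat_left_outer [([238.3, 169.9], 0.55), ([161.8, 200.7], 0.19)]
top seat_right [([325.4, 179.4], 0.65)]
top bar_mid [([285.1, 173.0], 0.72)]
top small_a_hook [([145.1, 213.8], 0.6)]
[[265.1, 171.8], [240.4, 168.2], [323.6, 180.3], [288.2, 175.2], [237.2, 188.2]]
shift [0.0001, -0.052, 0.0302] turn [0.0, 0.0, 0.001]
shift [0.0, 0.015, 0.026] turn [0.0, 0.0, 0.0]
```

View pics/g3.png

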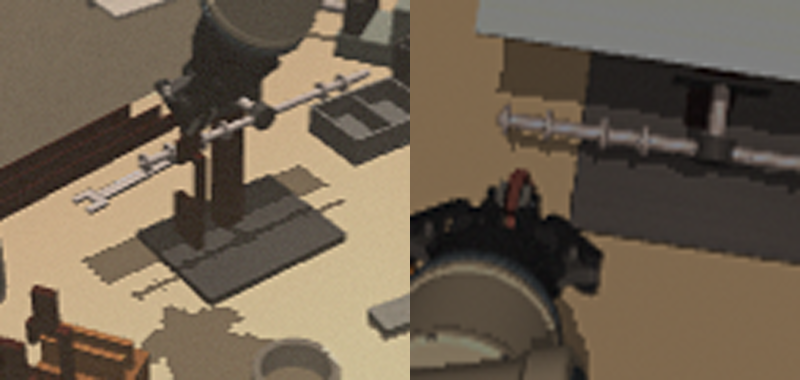

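Request:
{"fn": "step_arm", "kwargs": {
  "increments": [-1, 0, -0.01, 0.006, 0, 0, 0, -1, 0, -0.02, 0.012, 0, 0, 0, -1, 0, -0.031, 0.018, 0, 0, 0, -1, 0, -0.041, 0.024, 0, 0, 0, -1, 0, -0.051, 0.0295, 0, 0, 0]
}}

```text
t: 7.5
position: [0.6289, 0.0292, 0.2445]
ee_rot: [-150.0, -0.0, -98.5]
wrist_force: [0.2, -0.5, -1.2]
width: 0.0078
```

Request:
{"fn": "step_arm", "kwargs": {
  "increments": [-1, 0, 0.003, 0.005, 0, 0, 0, -1, 0, 0.006, 0.01, 0, 0, 0, -1, 0, 0.009, 0.015, 0, 0, 0, -1, 0, 0.012, 0.02, 0, 0, 0, -1, 0, 0.0135, 0.0235, 0, 0, 0]
}}

```text
t: 8.12
position: [0.6288, 0.0293, 0.217]
ee_rot: [-150.0, -0.0, -98.5]
wrist_force: [-0.0, 0.7, -1.7]
width: 0.0078
```

```bash
python3 - <<'E'
from chk import *
s=cam("side");t=cam("top"); o,p=held()
print(o["t"],o["position"],o["wrist_force"],"bracket by kinematics",p,"want",SEAT["lo"]-[0,0,.1])
inc(*tool(SEAT["lo"]-[0,0,.1],-8.5))
save(np.hstack([cv2.resize(s["im"][130:250,190:320],(410,380),interpolation=2),cv2.resize(t["im"][140:230,210:310],(390,380),interpolation=2)]),"g4.png")
E
```

```text
8.225 [0.6288 0.0292 0.2169] [-1.0526  0.3654 -2.0695] bracket by kinematics [0.6194 0.0306 0.0924] want [0.62   0.0305 0.09  ]
shift [0.0, 0.0007, 0.0023] turn [0.001, -0.0, 0.001]
```

View pics/g4.png

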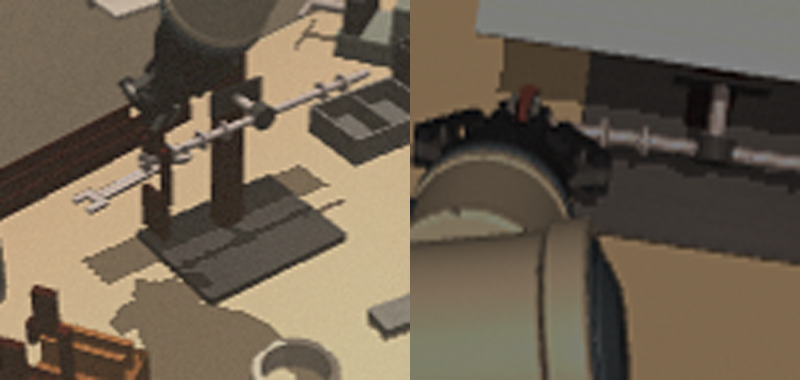

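Request:
{"fn": "step_arm", "kwargs": {
  "increments": [-1, 0, 0.001, 0.002, 0, 0, 0, -1, 0, 0.002, 0.004, 0, 0, 0, -1, 0, 0.003, 0.006, 0, 0, 0, -1, 0, 0.004, 0.008, 0, 0, 0, -1, 0, 0.005, 0.009, 0, 0, 0]
}}

```text
t: 8.85
position: [0.629, 0.0292, 0.2066]
ee_rot: [-150.1, -0.0, -98.5]
wrist_force: [0.8, -0.5, -0.3]
width: 0.0081
```

```bash
python3 - <<'E'
from chk import *
f=[]
for i in range(3): s=cam("side"); o,p=held(); f.append(o["wrist_force"])
print(o["t"],o["position"],np.mean(f,0),p)
save(cv2.resize(s["im"][130:250,190:320],(650,600),interpolation=2),"g5.png")
E
```

```text
9.0 [0.629  0.0292 0.2066] [ 0.3573 -0.1848 -1.0522] [0.6196 0.0306 0.0821]
```

View pics/g5.png

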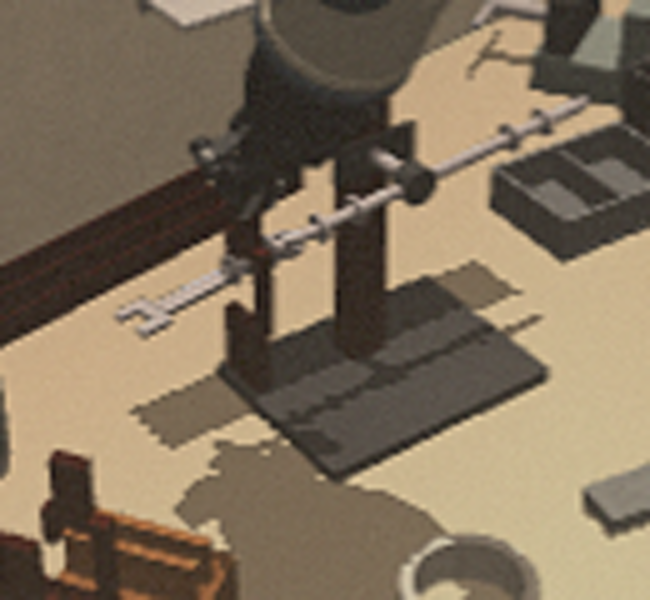

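Request:
{"fn": "step_arm", "kwargs": {
  "increments": [-1, 0, 0.001, 0.002, 0, 0, 0, -1, 0, 0.0025, 0.0045, 0, 0, 0, -1, 0, 0.004, 0.007, 0, 0, 0, -0.6, 0, 0.004, 0.007, 0, 0, 0, -0.4, 0, 0.004, 0.007, 0, 0, 0]
}}

```text
t: 9.62
position: [0.6291, 0.0292, 0.1987]
ee_rot: [-150.0, -0.0, -98.5]
wrist_force: [0.3, 0.0, 0.1]
width: 0.0256
```

Request:
{"fn": "step_arm", "kwargs": {
  "increments": [-0.25, 0, 0, 0, 0, 0, 0, -0.25, 0, 0, 0, 0, 0, 0, -0.25, 0, 0, -0.01, 0, 0, 0, -0.25, 0, 0, -0.025, 0, 0, 0, -0.25, 0, 0, -0.05, 0, 0, 0]
}}

```text
t: 10.25
position: [0.6037, 0.033, 0.2428]
ee_rot: [-150.1, -0.0, -98.5]
wrist_force: [-0.5, 0.5, 0.4]
width: 0.0318
```

Request:
{"fn": "step_arm", "kwargs": {
  "increments": [-0.25, 0, 0, -0.02, 0, 0, 0, -0.25, 0, 0.03, -0.05, 0, 0, 0, -0.25, 0, 0.05, -0.08, 0, 0, 0, -0.25, 0, 0.07, -0.1, 0, 0, 0, -0.25, 0, 0.08, -0.12, 0, 0, 0]
}}

```text
t: 10.88
position: [0.474, 0.0522, 0.3078]
ee_rot: [-150.1, -0.0, -98.5]
wrist_force: [-0.2, 0.3, 0.2]
width: 0.0323
```

```bash
python3 - <<'E'
from chk import *
s=cam("side");t=cam("top"); o,p=held()
print(o["t"],o["position"],o["ee_rot"],o["width"])
save(np.hstack([cv2.resize(s["im"][130:250,190:320],(410,380),interpolation=2),cv2.resize(t["im"][140:230,210:310],(390,380),interpolation=2)]),"g6.png")
for th in(0,-.1,-.15):
    Rt=Rb@Ro.from_rotvec([th,0,0]).as_matrix(); P=MID+Rt@[0,.135,0]
    print(th,P,[score([c],bracket()[:4],rz(-8.5),P-[0,0,.1]) for c in(s,t)])
r=fitbr([s],P-[0,0,.1],-8.5,parts=slice(0,4)); print(r.x,r.fun)
inc(*tool([.529,.247,.152],25.))
E
```

```text
10.975 [0.4745 0.0524 0.3088] [-149.9286    0.017   -98.4338] 0.03204450622522643
0 [0.62   0.0305 0.19  ] [np.float64(-18.885919960837015), np.float64(-25.583530648737035)]
-0.1 [0.6199 0.0299 0.1765] [np.float64(-36.879600234442606), np.float64(-24.890816331514042)]
-0.15 [0.6197 0.029  0.1698] [np.float64(-45.53190046599832), np.float64(-24.287260341555275)]
[ 0.6164  0.0296  0.0721 -0.0061] -49.815085765801285
shift [-0.2057, -0.0126, 0.0446] turn [-0.001, -0.292, -0.505]
```

View pics/g6.png

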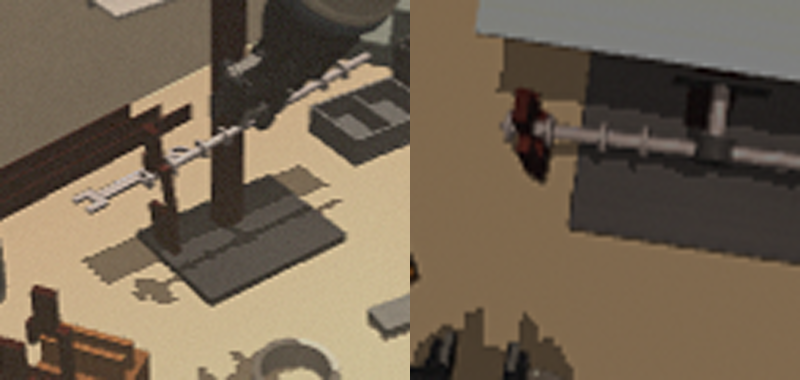

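Request:
{"fn": "step_arm", "kwargs": {
  "increments": [-0.25, -0.04, -0.002, 0.009, 0, -0.06, -0.1, -0.25, -0.08, -0.005, 0.018, 0, -0.12, -0.2, -0.25, -0.125, -0.008, 0.027, 0, -0.18, -0.3, -0.25, -0.165, -0.01, 0.036, 0, -0.24, -0.41, -0.25, -0.206, -0.0126, 0.0446, -0.001, -0.292, -0.505]
}}

```text
t: 11.6
position: [0.5383, 0.2525, 0.2766]
ee_rot: [-149.9, -0.0, -64.8]
wrist_force: [0.2, -1.3, 0.2]
width: 0.0319
```

```bash
python3 - <<'E'
from chk import *
s=cam("side"); o,p=held(); print(o["t"],o["position"],o["width"])
for p0,l in(([.5293,.2472,.042],True),([.4952,.3094,.042],False)):
    r=fitbr([s],p0,25,l,slice(1,5)); print(r.x,r.fun)
inc(*tool([.529,.247,.042],25.))
E
```

```text
11.65 [0.5399 0.2554 0.2762] 0.03195449398953072
[0.5271 0.2485 0.042  0.0255] -62.82208687423649
[0.4928 0.3107 0.0422 0.0248] -55.68164856080226
shift [0.003, 0.0584, 0.0929] turn [-0.002, 0.005, 0.008]
```

Request:
{"fn": "step_arm", "kwargs": {
  "increments": [-0.2, 0.003, 0.012, 0.019, 0, 0.005, 0.008, -0.2, 0.003, 0.023, 0.037, 0, 0.005, 0.008, -0.2, 0.003, 0.035, 0.056, 0, 0.005, 0.008, -0.2, 0.003, 0.047, 0.075, 0, 0.005, 0.008, -0.2, 0.003, 0.0584, 0.093, 0, 0.005, 0.008]
}}

```text
t: 12.28
position: [0.5381, 0.2509, 0.1659]
ee_rot: [-149.9, -0.0, -65.0]
wrist_force: [-0.1, -0.1, -0.4]
width: 0.0344
```

Request:
{"fn": "step_arm", "kwargs": {
  "increments": [-0.2, 0, 0, 0, 0, 0, 0, -1, 0, 0, 0, 0, 0, 0, -1, 0, 0, 0, 0, 0, 0, -1, 0, 0, 0, 0, 0, 0, -1, 0, 0, 0, 0, 0, 0],
  "grip_force": 80
}}

```text
t: 12.9
position: [0.5387, 0.2512, 0.1671]
ee_rot: [-149.7, -0.0, -65.0]
wrist_force: [-2.3, 0.2, 7.7]
width: 0.0072
```

```bash
python3 - <<'E'
from chk import *
o,p=held(); print(o["t"],o["position"],o["width"],p,o["wrist_force"]); print(o["joint_positions"])
inc(*tool([p[0],p[1],.142],25.))
E
```

```text
12.9 [0.5387 0.2512 0.1671] 0.00724960034309858 [0.5301 0.2471 0.0425] [-2.3386  0.1898  7.7434]
[ 16.7676  19.7749 111.8804  12.8431  18.7822  70.7006]
shift [0.0, -0.05, -0.0859] turn [-0.004, -0.001, -0.0]
```

Request:
{"fn": "step_arm", "kwargs": {
  "increments": [-1, 0, -0.01, -0.017, 0, 0, 0, -1, 0, -0.02, -0.035, 0, 0, 0, -1, 0, -0.03, -0.052, 0, 0, 0, -1, 0, -0.04, -0.07, 0, 0, 0, -1, 0, -0.05, -0.086, 0, 0, 0]
}}

```text
t: 13.52
position: [0.5381, 0.251, 0.2674]
ee_rot: [-149.8, -0.0, -65.0]
wrist_force: [0.1, -0.2, -4.5]
width: 0.0073
```

```bash
python3 - <<'E'
from chk import *
s=cam("side"); o,p=held(); print(o["t"],o["position"],o["width"],p,o["wrist_force"])
r=fitbr([s],p,25,True); print(r.x,r.fun)
P=SEAT["r"]+[0,0,.015]; print(P)
a=inc(*tool([.48,.04,.14],-8.5)); b=inc(*tool(P+Rb@[-.08,0,.03]-[0,0,.1],-8.5),a); inc(*tool(P+[0,0,.03-.1],-8.5),b)
E
```

```text
13.575 [0.5393 0.2514 0.2701] 0.007310222271619446 [0.5306 0.2473 0.1454] [1.3948 0.26   1.3105]
[0.5246 0.2492 0.1446 0.0283] -78.81149747913439
[ 0.5852 -0.2019  0.205 ]
shift [0.1718, 0.1193, -0.0635] turn [-0.008, 0.293, 0.505]
shift [0.2237, -0.0493, 0.0342] turn [0.0, 0.0, 0.0]
shift [0.0, -0.0693, 0.04] turn [0.0, 0.0, 0.0]
```

Request:
{"fn": "step_arm", "kwargs": {
  "increments": [-1, 0.035, 0.024, -0.013, 0, 0.06, 0.1, -1, 0.07, 0.048, -0.026, 0, 0.12, 0.2, -1, 0.105, 0.072, -0.04, -0.002, 0.18, 0.31, -1, 0.14, 0.096, -0.053, -0.004, 0.24, 0.41, -1, 0.172, 0.119, -0.0635, -0.008, 0.293, 0.505]
}}

```text
t: 14.2
position: [0.4887, 0.0373, 0.2644]
ee_rot: [-150.0, -0.0, -98.7]
wrist_force: [0.5, -0.3, -4.0]
width: 0.0072
```

Request:
{"fn": "step_arm", "kwargs": {
  "increments": [-1, 0.045, -0.01, 0.007, 0, 0, 0, -1, 0.09, -0.02, 0.014, 0, 0, 0, -1, 0.135, -0.03, 0.021, 0, 0, 0, -1, 0.18, -0.04, 0.028, 0, 0, 0, -1, 0.224, -0.049, 0.034, 0, 0, 0]
}}

```text
t: 14.82
position: [0.5133, -0.1947, 0.2591]
ee_rot: [-150.1, -0.0, -98.7]
wrist_force: [0.9, 0.9, -4.2]
width: 0.0076
```

```bash
python3 - <<'E'
from chk import *
s=cam("side");t=cam("top"); o,p=held(); print(o["t"],o["position"],o["ee_rot"],o["width"],p,o["wrist_force"])
r=fitbr([s],p,-8.5,True); print(r.x,r.fun)
r=fitbr([s,t],p,-8.5,True); print(r.x,r.fun)
P=SEAT["r"]+[0,0,.015]; inc(*tool(P+[0,0,.03-.1],-8.5))
for n,c in(("side",s),("top",t)):
  print(n,[(np.round(r["pixel"],1).tolist(),round(r["p"],2)) for r in nets.place_of("seat_right",n)[:3]],proj(c,P))
save(np.hstack([cv2.resize(s["im"][120:240,240:340],(400,480),interpolation=2),cv2.resize(t["im"][150:240,260:350],(400,400),interpolation=2)[:,:] if 0 else cv2.resize(t["im"][150:240,260:350],(400,480),interpolation=2)]),"g7.png")
E
```

```text
14.925 [ 0.5142 -0.1975  0.2595] [-149.9834   -0.0935  -98.892 ] 0.007555418446580355 [ 0.5048 -0.196   0.135 ] [ 0.4384  1.5553 -3.5232]
[ 0.5013 -0.1911  0.1328 -0.0091] -44.5670709118182
[ 0.5064 -0.1999  0.1257 -0.0108] -73.95298351154582
shift [-0.0067, -0.0696, 0.0402] turn [-0.0, -0.005, -0.005]
side [([290.5, 153.8], 0.85)] [[294.6416 152.6865]]
top [([320.9, 180.1], 0.86), ([264.5, 173.4], 0.64)] [[324.5686 179.4865]]
```

View pics/g7.png

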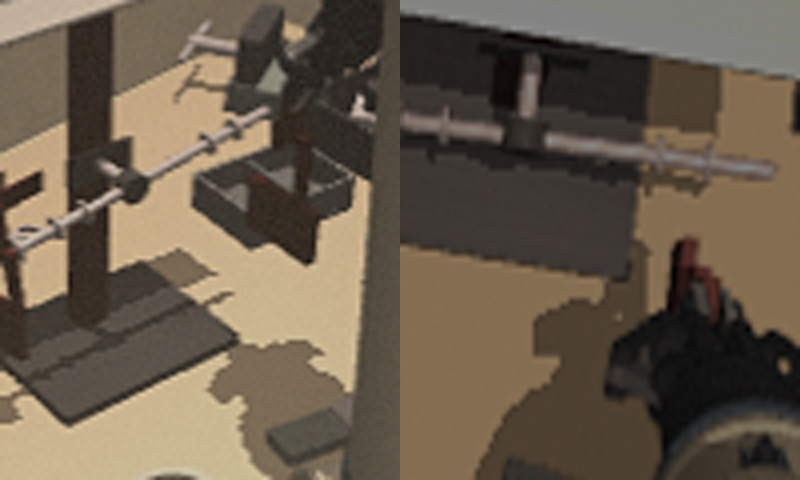

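Request:
{"fn": "step_arm", "kwargs": {
  "increments": [-1, -0.007, -0.014, 0.008, 0, -0.005, -0.005, -1, -0.007, -0.028, 0.016, 0, -0.005, -0.005, -1, -0.007, -0.043, 0.024, 0, -0.005, -0.005, -1, -0.007, -0.057, 0.033, 0, -0.005, -0.005, -1, -0.007, -0.0713, 0.0412, 0, -0.005, -0.005]
}}

```text
t: 15.65
position: [0.5967, -0.1994, 0.2584]
ee_rot: [-150.1, 0.1, -98.4]
wrist_force: [0.4, -1.1, -3.8]
width: 0.0074
```

Request:
{"fn": "step_arm", "kwargs": {
  "increments": [-1, 0, 0, 0, 0, 0, 0, -1, 0, 0.003, 0.006, 0, 0, 0, -1, 0, 0.006, 0.011, 0, 0, 0, -1, 0, 0.009, 0.016, 0, 0, 0, -1, 0, 0.0125, 0.0217, 0, 0, 0]
}}

```text
t: 16.27
position: [0.5965, -0.1994, 0.2329]
ee_rot: [-150.1, 0.1, -98.4]
wrist_force: [0.1, -0.9, -3.5]
width: 0.0075
```

```bash
python3 - <<'E'
from chk import *
f=[]
for i in range(3): s=cam("side"); o,p=held(); f.append(o["wrist_force"])
print(o["t"],o["position"],o["width"],p,np.mean(f,0)); P=SEAT["r"]+[0,0,.015]; print("seat-hook",Rb.T@(p+[0,0,.1]-P))
r=fitbr([s],p,-8.5,True); print(r.x,r.fun)
inc(*tool(P+Rb@[.002,0,-.01]-[0,0,.1],-8.5))
E
```

```text
16.425 [ 0.5965 -0.1993  0.2329] 0.007167766416864328 [ 0.5871 -0.198   0.1084] [-0.1634  0.2878 -4.6627]
seat-hook [0.0013 0.0042 0.0034]
[ 0.5828 -0.1947  0.1076 -0.0086] -72.33968008912913
shift [0.0043, 0.006, 0.0119] turn [0.003, 0.003, 0.001]
```

Request:
{"fn": "step_arm", "kwargs": {
  "increments": [-1, 0.002, 0, 0, 0, 0, 0, -1, 0.0045, 0.001, 0.002, 0, 0, 0, -1, 0.0045, 0.003, 0.006, 0, 0, 0, -1, 0.0045, 0.005, 0.009, 0, 0, 0, -1, 0.0045, 0.0065, 0.012, 0, 0, 0]
}}

```text
t: 17.05
position: [0.5963, -0.2039, 0.2191]
ee_rot: [-150.2, 0.1, -98.4]
wrist_force: [-1.4, -1.0, -1.0]
width: 0.0075
```

```bash
python3 - <<'E'
from chk import *
f=[]
for i in range(3): s=cam("side"); o,p=held(); f.append(o["wrist_force"])
print(o["t"],o["position"],o["width"],p,np.mean(f,0)); P=SEAT["r"]+[0,0,.015]; print("hook-seat",Rb.T@(p+[0,0,.1]-P))
b=bracket()[:4]
for th in np.arange(-.16,.1,.04): # small bracket height tells the tilt
    Q=MID+Rb@np.array([-.002,.135*np.cos(th),.135*np.sin(th)])-[0,0,.1]; print(round(th,3),round(score([s],b,rz(-7),Q),1),end="; ")
E
```

```text
17.2 [ 0.5961 -0.2037  0.219 ] 0.007782365873742082 [ 0.5867 -0.2023  0.0945] [ 0.7351 -0.6324 -1.9394]
hook-seat [ 0.0016 -0.0002 -0.0105]
-0.16 -40.9; -0.12 -43.3; -0.08 -49.8; -0.04 -51.7; 0.0 -47.9; 0.04 -40.9; 0.08 -32.4;
```

Request:
{"fn": "step_arm", "kwargs": {
  "increments": [-1, 0, 0.001, 0.002, 0, 0, 0, -1, 0, 0.003, 0.004, 0, 0, 0, -1, 0, 0.0045, 0.0075, 0, 0, 0, -0.6, 0, 0.0045, 0.0075, 0, 0, 0, -0.4, 0, 0.0045, 0.0075, 0, 0, 0]
}}

```text
t: 17.82
position: [0.5959, -0.2035, 0.2102]
ee_rot: [-150.2, 0.2, -98.4]
wrist_force: [-0.4, -0.5, 0.4]
width: 0.0258
```

Request:
{"fn": "step_arm", "kwargs": {
  "increments": [-0.25, 0, 0, 0, 0, 0, 0, -0.25, 0, 0, 0, 0, 0, 0, -0.25, 0, 0, -0.01, 0, 0, 0, -0.25, 0, 0, -0.025, 0, 0, 0, -0.25, 0, 0, -0.05, 0, 0, 0]
}}

```text
t: 18.45
position: [0.5706, -0.1998, 0.2544]
ee_rot: [-150.2, 0.2, -98.4]
wrist_force: [0.0, 0.8, 0.5]
width: 0.0323
```

Request:
{"fn": "step_arm", "kwargs": {
  "increments": [-0.25, 0, 0, -0.02, 0, 0, 0, -0.25, 0, 0.03, -0.05, 0, 0, 0, -0.25, 0, 0.05, -0.08, 0, 0, 0, -0.25, -0.03, 0.07, -0.1, 0, 0, 0, -0.25, -0.06, 0.08, -0.12, 0, 0, 0]
}}

```text
t: 19.08
position: [0.4499, -0.1212, 0.3199]
ee_rot: [-150.2, 0.2, -98.5]
wrist_force: [0.1, 0.6, 1.4]
width: 0.0317
```

```bash
python3 - <<'E'
from chk import *
s=cam("side");t=cam("top"); o,p=held(); print(o["t"],o["position"],o["ee_rot"],o["width"])
b=bracket()[:4]
for th in np.arange(-.12,.17,.04):
    Q=MID+Rb@np.array([-.002,.135*np.cos(th),.135*np.sin(th)])-[0,0,.1]; Q2=MID+Rb@np.array([0,-.1*np.cos(th),-.1*np.sin(th)])-[0,0,.1]
    print(round(th,3),round(score([s],b,rz(-7),Q),1),round(score([s],bracket(True)[:4],rz(-8.5),Q2),1))
for l,k,z in((False,"lo",.01),(True,"r",-.007)):
    r=fitbr([s,t],SEAT[k]+[0,0,z-.1],-8.5,l,slice(0,4)); print(k,r.x,r.fun,SEAT[k])
a=inc(*tool([.45,.15,.21],10.)); a=inc(*tool([.495,.3095,.152],25.),a); inc(*tool([.495,.3095,.042],25.),a)
E
```

```text
19.175 [ 0.45   -0.1197  0.3209] [-150.103     0.1223  -98.3194] 0.03177727291157447
-0.12 -26.3 -36.1
-0.08 -34.4 -39.0
-0.04 -42.3 -41.8
0.0 -47.9 -48.2
0.04 -51.0 -58.8
0.08 -49.6 -66.0
0.12 -41.7 -67.0
0.16 -30.6 -56.1
lo [ 0.616   0.0343  0.0995 -0.0072] -96.7691530939323 [0.62   0.0305 0.19  ]
r [ 0.5849 -0.199   0.082  -0.008 ] -99.81439213039562 [ 0.5852 -0.2019  0.19  ]
shift [-0.2699, 0.0195, -0.0263] turn [0.001, -0.158, -0.278]
shift [-0.1517, -0.0331, 0.0861] turn [0.0, -0.131, -0.227]
shift [0.0, 0.055, 0.0953] turn [0.0, 0.0, 0.0]
```

Request:
{"fn": "step_arm", "kwargs": {
  "increments": [-0.25, -0.054, 0.004, -0.005, 0, -0.03, -0.056, -0.25, -0.108, 0.008, -0.01, 0, -0.06, -0.11, -0.25, -0.162, 0.012, -0.016, 0, -0.095, -0.17, -0.25, -0.216, 0.016, -0.021, 0, -0.13, -0.22, -0.25, -0.27, 0.0195, -0.026, 0.001, -0.158, -0.278]
}}

```text
t: 19.8
position: [0.4593, 0.1531, 0.3353]
ee_rot: [-149.9, 0.0, -79.9]
wrist_force: [1.6, -1.4, -0.2]
width: 0.0318
```

Request:
{"fn": "step_arm", "kwargs": {
  "increments": [-0.25, -0.03, -0.007, 0.017, 0, -0.025, -0.045, -0.25, -0.06, -0.014, 0.034, 0, -0.05, -0.09, -0.25, -0.09, -0.02, 0.051, 0, -0.08, -0.14, -0.25, -0.12, -0.026, 0.069, 0, -0.105, -0.18, -0.25, -0.1517, -0.033, 0.086, 0, -0.131, -0.227]
}}

```text
t: 20.42
position: [0.5037, 0.3157, 0.2775]
ee_rot: [-149.9, -0.0, -64.8]
wrist_force: [0.1, -1.2, 0.4]
width: 0.0324
```

```bash
python3 - <<'E'
from chk import *
s=cam("side"); o,p=held(); print(o["t"],o["position"],o["ee_rot"],o["width"])
r=fitbr([s],[.4952,.3094,.042],25,False,slice(1,5)); print(r.x,r.fun)
inc(*tool([.495,.3095,.042],25.))
E
```

```text
20.475 [0.5046 0.3182 0.2764] [-149.9273   -0.0001  -64.6451] 0.03193281891603731
[0.4951 0.3092 0.0409 0.0267] -62.50657860271294
shift [0.0038, 0.0576, 0.0936] turn [-0.001, 0.003, 0.005]
```

Request:
{"fn": "step_arm", "kwargs": {
  "increments": [-0.2, 0.004, 0.012, 0.019, 0, 0.003, 0.005, -0.2, 0.004, 0.023, 0.037, 0, 0.003, 0.005, -0.2, 0.004, 0.035, 0.056, 0, 0.003, 0.005, -0.2, 0.004, 0.047, 0.075, 0, 0.003, 0.005, -0.2, 0.004, 0.0576, 0.0936, 0, 0.003, 0.005]
}}

```text
t: 21.1
position: [0.5041, 0.313, 0.1664]
ee_rot: [-149.9, -0.0, -65.0]
wrist_force: [0.9, 1.4, -0.1]
width: 0.0343
```

Request:
{"fn": "step_arm", "kwargs": {
  "increments": [-0.2, 0, 0, 0, 0, 0, 0, -1, 0, 0, 0, 0, 0, 0, -1, 0, 0, 0, 0, 0, 0, -1, 0, 0, 0, 0, 0, 0, -1, 0, 0, 0, 0, 0, 0],
  "grip_force": 60
}}

```text
t: 21.72
position: [0.5049, 0.3134, 0.1679]
ee_rot: [-149.7, -0.0, -65.0]
wrist_force: [-1.8, -0.1, 7.4]
width: 0.0078
```

Request:
{"fn": "step_arm", "kwargs": {
  "increments": [-1, 0, -0.01, -0.017, 0, 0, 0, -1, 0, -0.02, -0.035, 0, 0, 0, -1, 0, -0.03, -0.052, 0, 0, 0, -1, 0, -0.04, -0.07, 0, 0, 0, -1, 0, -0.05, -0.086, 0, 0, 0]
}}

```text
t: 22.35
position: [0.5044, 0.3132, 0.2684]
ee_rot: [-149.7, -0.0, -65.0]
wrist_force: [-0.2, 0.3, -2.7]
width: 0.0077
```

```bash
python3 - <<'E'
from chk import *
s=cam("side"); o,p=held(); print(o["t"],o["position"],o["width"],p,o["wrist_force"])
r=fitbr([s],p,25); print(r.x,r.fun)
P=SEAT["li"]+[0,0,.005]; print(P)
a=inc(*tool([.49,.15,.14],-8.5)); b=inc(*tool(P+Rb@[-.07,0,.03]-[0,0,.1],-8.5),a); inc(*tool(P+[0,0,.03-.1],-8.5),b)
E
```

```text
22.4 [0.5055 0.3138 0.2711] 0.0077264221722996435 [0.4967 0.3098 0.1465] [2.2015 1.2558 2.7043]
[0.4933 0.3104 0.1423 0.0281] -74.37894556484919
[ 0.6096 -0.0387  0.195 ]
shift [0.1472, 0.0683, -0.0326] turn [-0.008, 0.294, 0.505]
shift [0.169, -0.0585, 0.0511] turn [0.0, 0.0, 0.0]
shift [0.0, -0.0606, 0.035] turn [0.0, 0.0, 0.0]
```

Request:
{"fn": "step_arm", "kwargs": {
  "increments": [-1, 0.029, 0.014, -0.006, 0, 0.06, 0.1, -1, 0.058, 0.027, -0.013, 0, 0.12, 0.2, -1, 0.088, 0.041, -0.02, -0.002, 0.18, 0.31, -1, 0.118, 0.055, -0.026, -0.004, 0.24, 0.41, -1, 0.147, 0.068, -0.0326, -0.008, 0.294, 0.505]
}}

```text
t: 23.02
position: [0.4989, 0.1478, 0.2644]
ee_rot: [-150.0, -0.0, -98.7]
wrist_force: [0.3, 0.5, -1.7]
width: 0.008
```

Request:
{"fn": "step_arm", "kwargs": {
  "increments": [-1, 0.04, -0.014, 0.012, 0, 0, 0, -1, 0.08, -0.028, 0.024, 0, 0, 0, -1, 0.12, -0.042, 0.036, 0, 0, 0, -1, 0.169, -0.0585, 0.051, 0, 0, 0, -1, 0.169, -0.0585, 0.051, 0, 0, 0]
}}

```text
t: 23.65
position: [0.5492, -0.0345, 0.2492]
ee_rot: [-150.0, -0.0, -98.9]
wrist_force: [-1.0, 0.7, -2.9]
width: 0.0081
```

```bash
python3 - <<'E'
from chk import *
s=cam("side");t=cam("top"); o,p=held(); print(o["t"],o["position"],o["ee_rot"],o["width"],p,o["wrist_force"])
r=fitbr([s],p,-8.5); print(r.x,r.fun)
P=SEAT["li"]+[0,0,.005]
for n,c in(("side",s),("top",t)):
  print(n,[(np.round(r["pixel"],1).tolist(),round(r["p"],2)) for r in nets.place_of("seat_left_inner",n)[:3]],proj(c,P))
inc(*tool(P+Rb@[.001,0,.03]-[0,0,.1],-8.5))
E
```

```text
23.75 [ 0.5483 -0.0314  0.2491] [-150.0618    0.0182  -98.7848] 0.007892296041185241 [ 0.5389 -0.0299  0.1246] [-0.3608  0.0413 -1.4016]
[ 0.535  -0.0299  0.1248 -0.0046] -37.8560321084368
side [([259.3, 168.2], 0.47)] [[256.5318 170.2192]]
top [([263.8, 172.1], 0.61), ([313.1, 250.4], 0.15)] [[265.2037 171.5105]]
shift [-0.0005, -0.0628, 0.036] turn [0.001, -0.001, -0.002]
```

Request:
{"fn": "step_arm", "kwargs": {
  "increments": [-1, 0, -0.013, 0.007, 0, 0, -0.002, -1, 0, -0.025, 0.014, 0, 0, -0.002, -1, 0, -0.038, 0.021, 0, 0, -0.002, -1, 0, -0.05, 0.029, 0, 0, -0.002, -1, -0.0005, -0.063, 0.036, 0, 0, -0.002]
}}

```text
t: 24.48
position: [0.6211, -0.0404, 0.2494]
ee_rot: [-150.1, -0.0, -98.5]
wrist_force: [-1.0, -0.7, -1.4]
width: 0.0084
```

Request:
{"fn": "step_arm", "kwargs": {
  "increments": [-1, 0, 0, 0, 0, 0, 0, -1, 0, 0.003, 0.006, 0, 0, 0, -1, 0, 0.006, 0.011, 0, 0, 0, -1, 0, 0.009, 0.016, 0, 0, 0, -1, 0, 0.0125, 0.0217, 0, 0, 0]
}}

```text
t: 25.1
position: [0.6209, -0.0404, 0.2239]
ee_rot: [-150.1, -0.0, -98.5]
wrist_force: [-0.2, -0.1, -1.9]
width: 0.0078
```

```bash
python3 - <<'E'
from chk import *
f=[]
for i in range(3): s=cam("side"); o,p=held(); f.append(o["wrist_force"])
print(o["t"],o["position"],p,np.mean(f,0)); P=SEAT["li"]+[0,0,.005]; print("hook-seat",Rb.T@(p+[0,0,.1]-P))
r=fitbr([s],p,-8.5); print(r.x,r.fun)
inc(*tool(P+Rb@[.001,0,-.004]-[0,0,.1],-8.5))
save(cv2.resize(s["im"][130:250,200:330],(650,600),interpolation=2),"g8.png")
E
```

```text
25.25 [ 0.6208 -0.0404  0.2238] [ 0.6115 -0.039   0.0993] [ 0.089   0.2631 -2.5135]
hook-seat [ 0.0019 -0.      0.0043]
[ 0.6073 -0.0348  0.0989 -0.0103] -40.4689142347977
shift [-0.0, 0.0049, 0.0067] turn [0.002, -0.001, 0.0]
```

Request:
{"fn": "step_arm", "kwargs": {
  "increments": [-1, 0, 0.001, 0.002, 0, 0, 0, -1, 0, 0.002, 0.004, 0, 0, 0, -1, 0, 0.003, 0.005, 0, 0, 0, -1, 0, 0.004, 0.007, 0, 0, 0, -1, 0, 0.005, 0.0085, 0, 0, 0]
}}

```text
t: 25.88
position: [0.621, -0.0404, 0.2141]
ee_rot: [-150.1, -0.0, -98.5]
wrist_force: [-0.2, 1.9, 1.7]
width: 0.0079
```

```bash
python3 - <<'E'
from chk import *
f=[]
for i in range(4): s=cam("side"); o,p=held(); f.append(o["wrist_force"])
print(o["t"],p,np.mean(f,0)); print("hook-seat level",Rb.T@(p+[0,0,.1]-SEAT["li"]))
save(cv2.resize(s["im"][130:250,200:330],(650,600),interpolation=2),"g9.png")
E
```

```text
26.075 [ 0.6115 -0.039   0.0895] [0.9948 1.6883 0.8649]
hook-seat level [ 0.0019  0.     -0.0005]
```

View pics/g9.png

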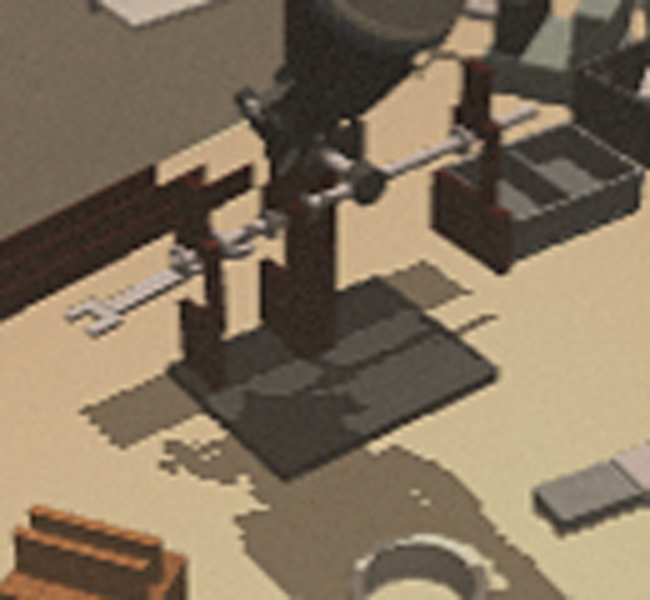

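Request:
{"fn": "step_arm", "kwargs": {
  "increments": [-1, 0, 0, -0.001, 0, 0, 0, -0.8, 0, 0, -0.001, 0, 0, 0, -0.6, 0, 0, -0.001, 0, 0, 0, -0.4, 0, 0, -0.001, 0, 0, 0, -0.25, 0, 0, -0.001, 0, 0, 0]
}}

```text
t: 26.7
position: [0.6203, -0.0403, 0.2148]
ee_rot: [-150.1, -0.0, -98.5]
wrist_force: [0.8, 0.5, 0.8]
width: 0.0316
```

Request:
{"fn": "step_arm", "kwargs": {
  "increments": [-0.25, 0, 0, 0, 0, 0, 0, -0.25, 0, 0, 0, 0, 0, 0, -0.25, 0, 0, -0.01, 0, 0, 0, -0.25, 0, 0, -0.025, 0, 0, 0, -0.25, 0, 0, -0.05, 0, 0, 0]
}}

```text
t: 27.32
position: [0.595, -0.0365, 0.259]
ee_rot: [-150.1, -0.0, -98.5]
wrist_force: [0.4, -0.6, 0.6]
width: 0.0318
```

Request:
{"fn": "step_arm", "kwargs": {
  "increments": [-0.25, 0, 0, -0.02, 0, 0, 0, -0.25, 0, 0.03, -0.05, 0, 0, 0, -0.25, 0, 0.05, -0.08, 0, 0, 0, -0.25, 0, 0.08, -0.11, 0, 0, 0, -0.25, 0, 0.11, -0.14, 0, 0, 0]
}}

```text
t: 27.95
position: [0.43, -0.0116, 0.3267]
ee_rot: [-150.1, -0.0, -98.5]
wrist_force: [0.6, -0.2, 1.1]
width: 0.0321
```

Request:
{"fn": "step_arm", "kwargs": {
  "increments": [-0.25, 0, 0.02, -0.03, 0, 0, 0, -0.25, 0, 0.03, -0.05, 0, 0, 0, -0.25, 0, 0.03, -0.05, 0, 0, 0, -0.25, 0, 0.03, -0.05, 0, 0, 0, -0.25, 0, 0.03, -0.05, 0, 0, 0]
}}

```text
t: 28.58
position: [0.3798, -0.0041, 0.3546]
ee_rot: [-150.1, -0.0, -98.5]
wrist_force: [-0.9, 0.9, -0.2]
width: 0.032
```

```bash
python3 - <<'E'
from chk import *
s=cam("side");t=cam("top"); o,p=held(); print(o["t"],o["position"],o["qd"].round(2),o["wrist_force"])
for l,k in((False,"lo"),(False,"li"),(True,"r")):
    r=fitbr([s,t],SEAT[k]-[0,0,.1],-8.5,l,slice(0,4)); h=r.x[:3]+[0,0,.1]; print(k,"hook-seat",h-SEAT[k],"yaw",r.x[3]*1000,r.fun)
save(np.hstack([cv2.resize(s["im"][120:250,200:330],(400,400),interpolation=2),cv2.resize(t["im"][130:230,225:355],(400,308),interpolation=2)[:400] if 0 else cv2.resize(t["im"][120:220,225:355],(400,400),interpolation=2)]),"fin.png")
E
```

```text
28.675 [ 0.3798 -0.0041  0.3545] [ 0.02 -0.12  0.02 -0.04  0.04 -0.07] [0.266  1.0618 0.0969]
lo hook-seat [-0.0043  0.0029  0.0005] yaw -7.102766152801688 -96.68244568445897
li hook-seat [-0.0048  0.004   0.0024] yaw -10.623608003263028 -58.0818414547096
r hook-seat [-0.0008  0.0006 -0.0006] yaw -9.3039985885518 -110.79743209727252
```

Request:
{"fn": "step_arm", "kwargs": {
  "increments": [-0.25, 0, 0, 0, 0, 0, 0, -0.25, 0, 0, 0, 0, 0, 0, -0.25, 0, 0, 0, 0, 0, 0, -0.25, 0, 0, 0, 0, 0, 0, -0.25, 0, 0, 0, 0, 0, 0]
}}

```text
t: 29.3
position: [0.3798, -0.0041, 0.3546]
ee_rot: [-150.1, -0.0, -98.5]
wrist_force: [0.2, 0.2, -0.1]
width: 0.0321
```

```bash
python3 - <<'E'
from chk import *
a=cam("side")["im"].astype(float)
for i in range(4): s=cam("side");t=cam("top")
b=s["im"].astype(float)
d=cv2.blur(np.abs(a-b).mean(2),(3,3)); print("max diff bar region",d[130:250,200:330].max(),"elsewhere",d[260:380,:150].max())
for l,k in((False,"lo"),(False,"li"),(True,"r")):
    r=fitbr([s,t],SEAT[k]-[0,0,.1],-8.5,l,slice(0,4)); print(k,r.x[:3]+[0,0,.1]-SEAT[k],r.fun)
print(workorder.job_done())
E
```

```text
max diff bar region 5.999999999999998 elsewhere 6.259259259259264
lo [-0.0047  0.0031  0.0001] -95.96840932688278
li [-0.0047  0.0036  0.0021] -58.11265489563311
r [-0.001   0.0009 -0.0006] -110.22988074502263
the job is handed in; nothing more can be done
None
```

All three brackets are hung and the job is handed in, at about 30 s on the clock against the 72 s limit. I hung a small bracket in the outer left seat, then the large one in the right seat, then the other small one in the inner left seat. Each was lowered onto the bar under control with the tool leaning back 30° before I let go.

| Check, just before handing in | Result |
|---|---|
| Hook to seat, outer left | about 6 mm |
| Hook to seat, inner left | about 6 mm |
| Hook to seat, right | about 1.5 mm |
| Allowed distance | 14 mm |
| Bar tilt, from bracket heights | within about 0.01 rad of level (0.06 allowed) |
| Motion between frames about 0.4 s apart | none above image noise |
| Robot | clear of everything, about 0.2 m from the bar |

- **Disagreement:** the side camera alone placed things 3–5 mm off the two-camera and arm figures. I put that down to calibration and relied on the latter.
- **Not checked:** the viewer refused my last picture because the limit of 12 was reached. The final state is therefore confirmed by model fits and frame differencing, not by eye. I did not separately measure that the other objects on the desk had stayed put; the arm touched none of them on purpose.

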